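# Hang rinsed key-wash cups to drain and start the dryer

## Task

The rinse cups on the key bench have just been washed: hang every cup that is there mouth-down over its own angled peg of the draining rack, pushed fully home so that the cup's floor rests on the peg's tip, and lay the steel pry bar across the two notched posts of its raised cradle so that it lies in both notches. When all of that is in place, and only then, push the blower's red-knobbed switch lever all the way over, away from the robot, to start drying. Leave the brass ignition cylinder, the grey button pad and the black fob shell where they are.

Things in the scene. Friction and masses are not known exactly. Their poses are not given: they have to be found in the camera images.
- cup_a: Orange eight-sided open plastic rinse cup, 100 mm long, 56 mm across outside flats, walls 3 mm, floor 4 mm, about 90 g, steel band at the mouth; starts lying on a flat. Origin mid-length on its axis (28 mm up when lying). Own x axis runs from mouth to floor: mouth at x = -50 mm, inner floor +46, outer floor +50. May be absent (None)
- cup_b: Blue eight-sided open plastic rinse cup, 100 mm long, 56 mm across outside flats, walls 3 mm, floor 4 mm, about 90 g, steel band at the mouth; starts lying on a flat. Origin mid-length on its axis (28 mm up when lying). Own x axis runs from mouth to floor: mouth at x = -50 mm, inner floor +46, outer floor +50. May be absent (None)
- cup_c: Yellow eight-sided open plastic rinse cup, 100 mm long, 56 mm across outside flats, walls 3 mm, floor 4 mm, about 90 g, steel band at the mouth; starts lying on a flat. Origin mid-length on its axis (28 mm up when lying). Own x axis runs from mouth to floor: mouth at x = -50 mm, inner floor +46, outer floor +50. May be absent (None)
- cup_d: Green eight-sided open plastic rinse cup, 100 mm long, 56 mm across outside flats, walls 3 mm, floor 4 mm, about 90 g, steel band at the mouth; starts lying on a flat. Origin mid-length on its axis (28 mm up when lying). Own x axis runs from mouth to floor: mouth at x = -50 mm, inner floor +46, outer floor +50. May be absent (None)
- rack: Fixed draining rack: white base plate 150 x 420 x 6 mm, blue rail 24 mm thick, 68 mm high along y; four steel pegs rise from it at 40 degrees towards own +x (away from the robot). Origin on the bench under the rail's middle. Peg roots x = 0, y = -157.5, -52.5, 52.5, 157.5, z = 62 mm; tips x = 92, z = 139. A hung cup lies parallel to its peg, upper inside wall on it, floor on the tip
- peg0_tip (a point): rounded upper end of a draining peg of the rack (steel rod 12 mm thick, 120 mm long from its root to this point, rising at 40 degrees from level). From this tip the peg runs down towards the rail, along (-0.766, 0, -0.643) in the frame of rack; the peg at y = -157.5 mm
- peg1_tip (a point): rounded upper end of a draining peg of the rack (steel rod 12 mm thick, 120 mm long from its root to this point, rising at 40 degrees from level). From this tip the peg runs down towards the rail, along (-0.766, 0, -0.643) in the frame of rack; the peg at y = -52.5 mm
- peg2_tip (a point): rounded upper end of a draining peg of the rack (steel rod 12 mm thick, 120 mm long from its root to this point, rising at 40 degrees from level). From this tip the peg runs down towards the rail, along (-0.766, 0, -0.643) in the frame of rack; the peg at y = 52.5 mm
- peg3_tip (a point): rounded upper end of a draining peg of the rack (steel rod 12 mm thick, 120 mm long from its root to this point, rising at 40 degrees from level). From this tip the peg runs down towards the rail, along (-0.766, 0, -0.643) in the frame of rack; the peg at y = 157.5 mm
- pry_bar: Steel coin cell pry bar 180 mm long (own x axis), 16 mm wide, 12 mm high, with a red grip on its -x half and a thin (5 mm) blade over the last 30 mm at +x; 200 g, balanced about 10 mm to the -x side of the origin. Origin at the middle of its length on its underside (bench level when lying); z up
- cradle: Fixed cradle: dark base 120 x 50 x 8 mm, two grey posts 90 mm apart along own x (at x = -45, +45 mm; 12 mm thick along x, 46 mm wide), each with an open-topped notch 26 mm wide, floor 50 mm and rim 68 mm above the bench. Origin at the middle of the base on the bench; z up. The bar may lie either way round, underside 50 mm up
- blower_switch (a joint): Switch lever of the drying blower, rad: 0 = off (leaning towards the robot), 1.0 = fully over, away from the robot (on). Counts as on above 0.85. Stiff enough to stay where it is left; needs about 1 N at the knob
- blower_switch_tip (a point): Centre of the red ball knob (26 mm across) at the end of the 80 mm switch lever, whose pivot lies 22 mm above the bench; about 92 mm above the bench at either end of its throw
- blower_switch_base: Fixed dark block 70 x 50 x 25 mm carrying the switch lever; origin at the middle of its underside under the pivot. The lever swings from its own -x side over to its +x side
- ignition_cylinder: Brass ignition cylinder, standing, 42 mm across, 66 mm high; origin at the middle of its underside. Leave alone
- button_pad: Grey rubber button pad 75 x 45 x 10 mm; origin at the middle of its underside. Leave alone
- fob_shell: Cracked black fob shell 80 x 44 x 15 mm; origin at the middle of its underside. Leave alone

How it is judged:
By the outcome, as a careful person would: the job done as asked, in the order asked, and still so for the second after the job is handed in, with the robot touching nothing.
Of cup_a, cup_b, cup_c, cup_d only 3 to 4 are there at a start; the rules pass over those that are not, and their reading is None.
At some moment in a run one of cup_a, cup_b, cup_c, cup_d, pry_bar may be knocked a few centimetres aside while the robot is not near it.
It also fails if it takes over 210 s, if anything falls off the work surface, if the arm or the gripper's body presses on something with over 40 N, if the wrist force passes 120 N, or if a joint passes its speed limit or range.

## Robot

A 6-joint arm with a two-finger parallel gripper is mounted at the origin on the work surface. World frame = base frame: x ahead of the robot, y to its left, z up, the work surface at z = 0. Lengths are in m, angles in rad, forces in N, time in s.
With the tool pointing down it reaches from about 0.35 to 0.8 m from the base axis. Payload 7.3 kg.
Tool frame: the origin (TCP) lies at the centre of the arm's flange, where the gripper is bolted on; the fingertips stand 173 mm ahead of it and the grasp point (between the pads) lies 155 mm ahead of it (robot.tip_reach is the distance from the TCP to the fingertips, in m); z points along the fingers, y is the line along which they close (so a half turn about z gives the same grasp; the last joint's range is limited). The gripper opens to 85 mm and grips with 20 to 120 N. Pads are 22 mm wide; open, the fingers measure 114 mm over their backs; the gripper's body (76 mm by 85 mm) begins 54 mm behind the grasp point. The pads swing forward as they close: fully open they stand 13 mm farther back than shut.
Start: joints at [-1.34, 0.342, 1.524, -0, 1.275, -0.146], TCP at [0.193, -0.488, 0.405] pointing down, gripper open.
Joint ranges: [-2.53, 2.53], [-0.77, 2.02], [0.04, 2.7], [-1, 4.14], [0.28, 2.66], [-3.11, 3.11]. Speed limits (rad/s): [2.57, 2.57, 3.14, 3.14, 3.14, 3.14].

## Interface

Orientations are given as a unit quaternion [x, y, z, w].
In Python, from cell import robot, eyes, job_done gives the robot as it stands.
- The arm moves only by the tool jog_arm, never from a script. Its argument "commands" is one flat list of numbers, 5 for each row, row after row: the shift along the world's x, y, z in mm, then the turn about the world's z in degrees, then the closure in counts, from 0 (fully open) to 255 (shut). A call has 1 to 12 rows; each row is the pose to reach, as a shift and turn from the pose commanded when the call began; what a row does not reach only later rows make up. A row lasts 1/10 s, in which the tool goes at most 50 mm and 8.59 degrees, less where a joint would pass 70% of its speed; a pose out of reach is approached as far as the arm can. A call with a gripper value outside its range is refused whole. The fingers move at their own pace and stop on an object; "grip_force" is the grip in N (left out, the last holds). Time passes only in rows, so rows that repeat a pose let the fingers close. It gives the time, the measured TCP pose, the force, the opening and the grip force at its end, in the units of the state.
- robot.sense(): the state, without advancing time (a new reading comes with each control period).
- eyes.grab_frame(name): name is "scene" or "top"; returns (picture, depth): 420x560x3 uint8, blue, green, red; 420x560 float32, m along the optical axis (not along the pixel's ray), 0 where there is no reading.
- eyes.camera_params(name): a dict with "vfov" (degrees; the focal length in pixels is half the picture's height over the tangent of half this angle, whatever the lens; pixels are square), "cx", "cy" (the principal point, pixels), "k1" (the pictures are not rectified: a ray, as slopes to the right and down, at radius r is drawn at 1 + k1 r^2 times it, then the intrinsics apply), "world_to_cam" (4x4, takes a point from world to camera coordinates). Camera axes: x right, y down, z forward; pixel columns grow to the right and rows downward; lengths in m; the calibration is good to about 2 mm. A picture is of the moment at which its call begins. camera_params takes no time and is no camera call.
- job_done(): hands the job in; it is judged then, once.
Trained networks look in the newest picture that a camera, given by its name, has taken for a name from the list of things; names that differ only in an ending like _2 or _b are one class to them, and where a whole thing is asked for, a point or a joint stands for the part that bears it (a point fixed in the world has none). Each returns a list of dicts, best first, with "p" (0 to 1); they miss things now and then, are a little off and sometimes report something else, mostly with a low value. They report only what shows in the picture. A call takes as long as a camera call.
- eyes.find_in(camera, target): "extent" ([left, top, right, bottom] in pixels, round what is visible of it).
The state is a dict: "time_s": time; "joints": joint angles; "qvel": joint speeds; "joint_efforts": joint torques, N m; "ee_pos": TCP position; "ee_rot": TCP orientation; "wrist_force": force on the tool from outside, world axes, zero at the start; "ft_torque": the same for the moment, N m; "finger_gap": opening from 0.0 (shut) to 1.0 (fully open); "gripper_force": force on a finger pad.
Only numpy, scipy, OpenCV 4.12 (cv2) and the standard library are available. Lean on these libraries where they do the work, as an engineer would, in place of code of your own. Each camera call takes 0.05 s, during which the arm holds its last target. There are 200 camera calls.

## Working session

There is one attempt and no reset: what is moved stays moved. The work goes in short steps, Python scripts to look and compute and a tool call to move; the robot and the scene stay as the last step left them, time stands still between calls to the robot, and variables do not carry over. Pictures are saved under pics/ and viewed, at most 14 in all, crops included, and the job is handed in when it is done.

Besides the shell and the picture viewer there is one more tool, called after ">>>" as name(argument=value, ...) on one line, values as JSON. jog_arm: Moves the arm, as the interface text tells. Its arguments: {"type":"object","properties":{"commands":{"type":"array"},"grip_force":{"type":"number"}},"required":["commands"]}

```bash
mkdir -p pics; ls
python3 - <<'E'
from cell import robot, eyes
import cv2,numpy as np
s=robot.sense();print({k:np.round(v,3) for k,v in s.items()}, robot.tip_reach)
for n in("scene","top"):
    p,d=eyes.grab_frame(n);cv2.imwrite(f'pics/{n}0.png',p);np.save(f'{n}0.npy',d)
    c=eyes.camera_params(n);print(n,{k:np.round(v,4) for k,v in c.items()})
    for t in ["cup_a","cup_b","cup_c","cup_d","rack","pry_bar","cradle","blower_switch_tip","blower_switch_base","ignition_cylinder"]:
        print(t,[(np.round(r["extent"]).astype(int).tolist(),round(r["p"],2)) for r in eyes.find_in(n,t)][:5])
E
```

```text
pics
{'time_s': np.float64(0.0), 'joints': array([-1.34 ,  0.343,  1.525,  0.   ,  1.275, -0.146]), 'qvel': array([ 0.002,  0.001,  0.   , -0.   , -0.001, -0.   ]), 'joint_efforts': array([ 1.0000e-03, -4.3367e+01, -2.4602e+01, -0.0000e+00,  8.0000e-03,
       -0.0000e+00]), 'ee_pos': array([ 0.193, -0.488,  0.404]), 'ee_rot': array([ 0.982,  0.187, -0.   , -0.001]), 'wrist_force': array([0.818, 0.715, 0.482]), 'ft_torque': array([-0.044,  0.006,  0.031]), 'gripper_force': np.float64(0.0), 'finger_gap': np.float64(1.0)} 0.1734
scene {'vfov': np.float64(56.9223), 'cx': np.float64(283.3779), 'cy': np.float64(208.6704), 'k1': np.float64(-0.0331), 'world_to_cam': array([[-0.6316,  0.775 , -0.0221,  0.3366],
       [ 0.4602,  0.3518, -0.8151, -0.1262],
       [-0.6239, -0.525 , -0.5788,  1.334 ],
       [ 0.    ,  0.    ,  0.    ,  1.    ]])}
cup_a [([204, 229, 243, 270], 0.94), ([318, 302, 376, 349], 0.9), ([211, 187, 247, 219], 0.89), ([257, 193, 282, 232], 0.72)]
cup_b [([204, 229, 243, 270], 0.94), ([318, 302, 376, 349], 0.9), ([211, 187, 247, 219], 0.89), ([257, 193, 282, 232], 0.72)
[... 1160 characters left out ...]
6], 0.55), ([121, 172, 262, 333], 0.18)]
cup_c [([360, 202, 395, 248], 0.84), ([304, 151, 338, 195], 0.8), ([163, 147, 196, 187], 0.67), ([306, 222, 347, 266], 0.55), ([121, 172, 262, 333], 0.18)]
cup_d [([360, 202, 395, 248], 0.84), ([304, 151, 338, 195], 0.8), ([163, 147, 196, 187], 0.67), ([306, 222, 347, 266], 0.55), ([121, 172, 262, 333], 0.18)]
rack [([120, 172, 262, 333], 0.82), ([252, 154, 262, 164], 0.39)]
pry_bar [([378, 130, 383, 197], 0.8)]
cradle [([443, 199, 479, 248], 0.61), ([96, 193, 115, 208], 0.23)]
blower_switch_tip [([253, 154, 263, 168], 0.46)]
blower_switch_base [([254, 141, 273, 170], 0.68), ([162, 148, 198, 189], 0.39)]
ignition_cylinder [([95, 194, 116, 208], 0.55)]
```

Run:
```python
import cv2
p=cv2.imread('pics/top0.png');cv2.imwrite('pics/top0c.png',cv2.resize(p[120:345,80:490],(800,439),interpolation=cv2.INTER_CUBIC))
p=cv2.imread('pics/scene0.png');cv2.imwrite('pics/scene0c.png',cv2.resize(p[150:400,130:500],(800,540),interpolation=cv2.INTER_CUBIC))
```

```text
(no output)
```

View pics/top0c.png

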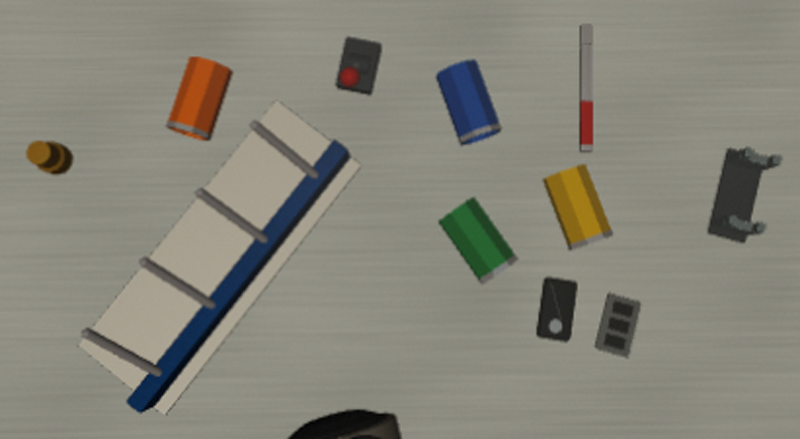

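View pics/scene0c.png

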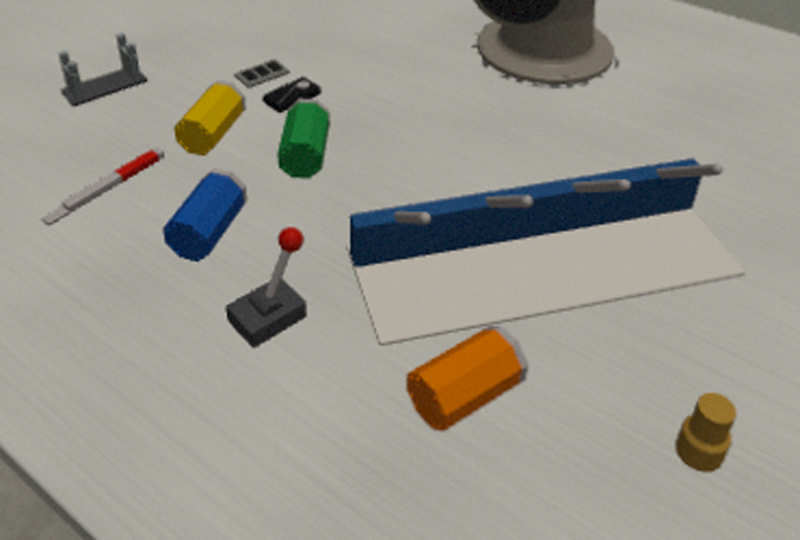

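```bash
cat > h.py <<'E'
import cv2,numpy as np
from cell import robot,eyes
def grab(n):
    p,d=eyes.grab_frame(n);return p,d
def cloud(n,p,d):
    c=eyes.camera_params(n);h,w=d.shape;f=h/2/np.tan(np.radians(c["vfov"])/2)
    v,u=np.mgrid[:h,:w].astype(np.float32)
    K=np.array([[f,0,c["cx"]],[0,f,c["cy"]],[0,0,1]])
    xy=cv2.undistortPointsIter(np.stack([u.ravel(),v.ravel()],1)[:,None],K,np.array([c["k1"],0,0,0.]),None,None,(3,40,1e-9)).reshape(h,w,2)
    P=np.dstack([xy*d[...,None],d]);T=np.linalg.inv(c["world_to_cam"])
    P=P@T[:3,:3].T+T[:3,3];P[d<=0]=np.nan
    return P
HUE=dict(orange=(8,18),blue=(105,125),yellow=(20,30),green=(45,80),red=(0,5))
def mask(p,name,smin=120):
    H=cv2.cvtColor(p,cv2.COLOR_BGR2HSV);lo,hi=HUE[name]
    return (H[...,0]>=lo)&(H[...,0]<=hi)&(H[...,1]>smin)&(H[...,2]>40)
E
cat > cups.py <<'E'
from h import *
import sys
from scipy.optimize import least_squares
V={n:grab(n) for n in("scene","top")};C={n:cloud(n,*V[n]) for n in V}
def cup(col,vis=("scene","top")):
    pts=[];cp=[]
    for n in vis:
        m=mask(V[n][0],col).astype(np.uint8)
        k,l,st,ce=cv2.connectedComponentsWithStats(m)
        ok=[i for i in range(1,k) if st[i,4]>150 and np.nanmedian(C[n][l==i][:,2])<.062 and np.nanmax(C[n][l==i][:,2])<.075]
        if col=="blue": ok=[i for i in ok if max(st[i,2:4])<70]
        if not ok: continue
        i=max(ok,key=lambda i:st[i,4]);cp.append(C[n][l==i])
        mm=cv2.dilate((l==i).astype(np.uint8),np.ones((9,9)))>0
        P=C[n][mm];P=P[(P[:,2]>.012)&(P[:,2]<.07)];pts.append((n,P))
    if not pts: return None
    A=np.vstack(cp);A=A[~np.isnan(A[:,0])];B=np.vstack([P for n,P in pts])
    for n,P in pts: print(col,n,len(P),"ztop",np.round(np.percentile(P[:,2],[50,90,97]),4),"ctr",np.round(np.median(P[P[:,2]>.045],0)[:2],4))
    top=B[B[:,2]>.047][:,:2];c0=top.mean(0);w,v=np.linalg.eigh(np.cov((top-c0).T));a=v[:,1]
    if a@(A.mean(0)[:2]-B[:,:2].mean(0))<0:a=-a   # coloured part towards floor
    th=np.arctan2(a[1],a[0])
    def res(q,B=B):
        x,y,t=q;e=B[:,:2]-[x,y];s=e@[np.cos(t),np.sin(t)];r=e@[-np.sin(t),np.cos(t)];z=B[:,2]-.028
        g=np.arange(8)*np.pi/4
        o=np.max(r[:,None]*np.cos(g)+z[:,None]*np.sin(g),1)-.028
        return np.maximum(o,np.abs(s)-.05)+0
    f=least_squares(res,[*c0,th],loss="soft_l1",f_scale=.002);x,y,t=f.x
    print(col,"centre",np.round(f.x[:2]*1000,1),"yaw mouth->floor",round(np.degrees(t),1),"rms",round(1000*np.sqrt(np.mean(f.fun**2)),1))
    return f.x
if __name__=="__main__":
    for c in (sys.argv[1:] or ["orange","blue","yellow","green"]): cup(c)
E
python3 cups.py
python3 - <<'E'
from h import *
V={n:grab(n) for n in("scene","top")};C={n:cloud(n,*V[n]) for n in V}
for n in V:
    P=C[n];e=[120,172,262,333] if n=="top" else [285,215,478,315]
    R=P[e[1]:e[3],e[0]:e[2]].reshape(-1,3);col=V[n][0][e[1]:e[3],e[0]:e[2]]
    m=mask(col,"blue").ravel()
    B=R[m];t=B[(B[:,2]>.058)&(B[:,2]<.08)]
    r=cv2.minAreaRect((t[:,:2]*1000).astype(np.float32));print(n,"rail",r,"z",np.round(np.percentile(t[:,2],[5,50,95]),4))
    g=R[(R[:,2]>.085)&(R[:,2]<.17)]
    k,lab,_=cv2.kmeans(g.astype(np.float32),4,None,(3,50,1e-5),5,cv2.KMEANS_PP_CENTERS)
    for i in range(4):
        q=g[lab.ravel()==i];c=q.mean(0);u=np.linalg.svd(q-c)[2][0];u*=np.sign(u[2]);s=(q-c)@u
        print(" peg",len(q),np.round(c,4),"dir",np.round(u,3),"tip",np.round(c+u*s.max(),4),"low",np.round(c+u*s.min(),4))
    L=P[...,2];
    m=mask(V[n][0],"red",150);k,l,st,ce=cv2.connectedComponentsWithStats(m.astype(np.uint8))
    for i in range(1,k):
        if st[i,4]>15:
            Q=P[l==i];print(" red",st[i],np.round(np.nanmean(Q,0),4),"max",np.round(np.nanmax(Q[:,2]),4))
    # cradle
    e=[440,195,485,252] if n=="top" else [155,160,200,204]
    Q=P[e[1]:e[3],e[0]:e[2]].reshape(-1,3);b=Q[(Q[:,2]>.004)&(Q[:,2]<.08)];print(" cradle hist",np.histogram(b[:,2],np.arange(0,.085,.005))[0])
    h=b[b[:,2]>.04];print(" cradle high",np.round(h*1000).astype(int).tolist()[:60])
    bs=b[b[:,2]<.016];print(" base",cv2.minAreaRect((bs[:,:2]*1000).astype(np.float32)))
    # bar
    e=[370,120,392,205] if n=="top" else [143,215,207,262]
    Q=P[e[1]:e[3],e[0]:e[2]].reshape(-1,3);b=Q[(Q[:,2]>.007)&(Q[:,2]<.02)];print(" bar",cv2.minAreaRect((b[:,:2]*1000).astype(np.float32)),np.percentile(b[:,2],[50,95]))
E
```

```text
orange scene 1615 ztop [0.0483 0.0563 0.0572] ctr [0.647  0.2571]
orange top 3204 ztop [0.0144 0.0242 0.0262] ctr [nan nan]
orange centre [774.2 427.1] yaw mouth->floor 22.9 rms 121.7
blue scene 948 ztop [0.0472 0.0572 0.0581] ctr [ 0.6358 -0.1034]
blue top 856 ztop [0.0523 0.0571 0.0586] ctr [ 0.6319 -0.1118]
blue centre [ 630.7 -112. ] yaw mouth->floor 18.5 rms 1.8
yellow scene 669 ztop [0.0454 0.0575 0.0585] ctr [ 0.4924 -0.243 ]
yellow top 927 ztop [0.0519 0.0571 0.0585] ctr [ 0.4889 -0.2516]
yellow centre [ 487.3 -253. ] yaw mouth->floor 18.8 rms 1.9
green scene 694 ztop [0.0474 0.0574 0.0585] ctr [ 0.4505 -0.1125]
green top 899 ztop [0.0522 0.0573 0.0588] ctr [ 0.4471 -0.1211]
green centre [ 445.1 -120.9] yaw mouth->floor 33.2 rms 8.2
scene rail ((408.91156005859375, 190.08863830566406), (24.957855224609375, 415.1519775390625), 51.59616470336914) z [0.0592 0.0678 0.07  ]
 peg 73 [0.574  0.1437 0.122 ] dir [0.445 0.644 0.623] tip [0.5869 0.1624 0.1402] low [0.5465 0.1038 0.0835]
 peg 106 [0.4088 0.2703 0.1184] dir [0.449 0.623 0.641] tip [0.4247 0.2924 0.1411] low [0.3846 0.2367
[... 3185 characters left out ...]
467, 64], [550, -467, 69], [550, -470, 67], [552, -479, 52], [553, -484, 46], [553, -485, 48], [552, -486, 52], [552, -488, 53], [550, -497, 66], [550, -499, 68], [551, -461, 46], [551, -463, 48], [550, -462, 55], [549, -464, 56], [548, -464, 62], [547, -464, 69], [548, -467, 67], [550, -478, 48], [550, -479, 52], [550, -481, 52], [550, -484, 51], [551, -489, 45], [550, -489, 51], [550, -493, 48], [550, -494, 52], [550, -498, 46], [549, -497, 55], [548, -497, 61], [547, -496, 69], [547, -499, 68], [546, -500, 71]]
 base ((497.17236328125, -484.2640686035156), (110.52352142333984, 144.4412841796875), 84.95419311523438)
 bar ((654.4559326171875, -283.7836608886719), (32.015201568603516, 176.22113037109375), 87.43147277832031) [0.01180116 0.01517279]
  return _methods._mean(a, axis=axis, dtype=dtype,
  ret = um.true_divide(
```

```bash
python3 - <<'E'
s=open('cups.py').read()
a=s.index("    if not pts: return None");b=s.index('if __name__')
s=s[:a]+'''    if not pts: return None
    out=[]
    for (n,B),A in zip(pts,cp):
        A=A[A[:,2]>.047];c0=A.mean(0)[:2];w,v=np.linalg.eigh(np.cov((A[:,:2]-c0).T));a=v[:,1]
        B=B[np.linalg.norm(B[:,:2]-c0,axis=1)<.068]
        if a@(c0-B[B[:,2]>.047].mean(0)[:2])<0:a=-a   # coloured part towards floor
        def res(q):
            x,y,t=q;e=B[:,:2]-[x,y];s=e@[np.cos(t),np.sin(t)];r=e@[-np.sin(t),np.cos(t)];z=B[:,2]-.028
            g=np.arange(8)*np.pi/4
            o=np.max(r[:,None]*np.cos(g)+z[:,None]*np.sin(g),1)-.028
            return np.maximum(o,np.abs(s)-.05)
        f=least_squares(res,[*c0,np.arctan2(a[1],a[0])],loss="soft_l1",f_scale=.002)
        print(col,n,len(B),"z97",round(np.percentile(B[:,2],97),4),np.round(f.x[:2]*1000,1),"yaw",round(np.degrees(f.x[2]),1),"rms",round(1000*np.sqrt(np.mean(f.fun**2)),1));out.append(f.x)
    q=np.mean(out,0);print(col,"MEAN",np.round(q[:2]*1000,1),round(np.degrees(q[2]),1));return q
'''+s[b:]
s=s.replace("st[i,4]>150 and","st[i,4]>150 and max(st[i,2:4])<70 and st[i,1]>100 and")
open('cups.py','w').write(s)
E
python3 cups.py
```

```text
orange scene 1612 z97 0.0572 [640.9 252.7] yaw -17.3 rms 0.9
orange top 928 z97 0.0583 [643.2 251.6] yaw -18.3 rms 1.8
orange MEAN [642.1 252.2] -17.8
blue scene 946 z97 0.058 [ 630.2 -110.7] yaw 18.4 rms 1.2
blue top 855 z97 0.0586 [ 634.3 -112.7] yaw 18.2 rms 1.8
blue MEAN [ 632.3 -111.7] 18.3
yellow scene 917 z97 0.0688 [ 703.8 -717.3] yaw -91.0 rms 12.5
yellow top 923 z97 0.0588 [ 490.9 -253.3] yaw 19.0 rms 1.7
yellow MEAN [ 597.3 -485.3] -36.0
green scene 664 z97 0.0584 [ 444.2 -118.5] yaw 34.0 rms 1.4
green top 895 z97 0.0584 [ 447.5 -121.2] yaw 33.7 rms 1.8
green MEAN [ 445.9 -119.9] 33.8
```

>>> jog_arm(commands=[280, 500, 0, -39, 0, 280, 500, 0, -39, 0, 280, 500, 0, -39, 0, 280, 500, 0, -39, 0, 280, 500, 0, -39, 0, 280, 500, 0, -39, 0, 280, 500, 0, -39, 0, 280, 500, 0, -39, 0, 280, 500, 0, -39, 0, 280, 500, 0, -39, 0, 280, 500, 0, -39, 0, 280, 500, 0, -39, 0], grip_force=30)

```text
time_s: 2.6
ee_pos: [0.474, 0.0146, 0.4049]
ee_rot: [0.989, -0.15, 0.0, -0.0]
wrist_force: [-0.0, -0.7, 0.4]
finger_gap: 1.002
gripper_force: 0.0
```

>>> jog_arm(commands=[137, 247, -120, -0.5, 0, 137, 247, -120, -0.5, 0, 137, 247, -120, -0.5, 0, 137, 247, -120, -0.5, 0, 137, 247, -120, -0.5, 0, 137, 247, -120, -0.5, 0, 137, 247, -120, -0.5, 0, 137, 247, -222, -0.5, 0, 137, 247, -222, -0.5, 0, 137, 247, -222, -0.5, 0, 137, 247, -222, -0.5, 0, 137, 247, -222, -0.5, 0])

```text
time_s: 3.8
ee_pos: [0.6114, 0.2589, 0.186]
ee_rot: [0.988, -0.156, 0.002, -0.001]
wrist_force: [1.4, 1.0, 1.5]
finger_gap: 1.0
gripper_force: 0.0
```

>>> jog_arm(commands=[0, 0, 0, 0, 255, 0, 0, 0, 0, 255, 0, 0, 0, 0, 255, 0, 0, 0, 0, 255, 0, 0, 0, 0, 255, 0, 0, 0, 0, 255, 0, 0, 0, 0, 255, 0, 0, 0, 0, 255])

```text
time_s: 4.6
ee_pos: [0.6108, 0.259, 0.1853]
ee_rot: [0.988, -0.156, 0.002, -0.001]
wrist_force: [-1.0, -0.6, 6.4]
finger_gap: 0.647
gripper_force: 32.3
```

```bash
sed -i 's/A=A\[A\[:,2\]>.047\];c0/A=A[(A[:,2]>.047)\&(A[:,1]>-.6)];c0/' cups.py
python3 - <<'E'
from h import *
p,d=grab("scene");cv2.imwrite('pics/s1.png',cv2.resize(p[80:320,200:480],(700,600)))
s=robot.sense();print(s["joints"].round(2))
E
```

```text
[ 0.29  0.81  1.34 -0.    0.99  2.17]
```

View pics/s1.png

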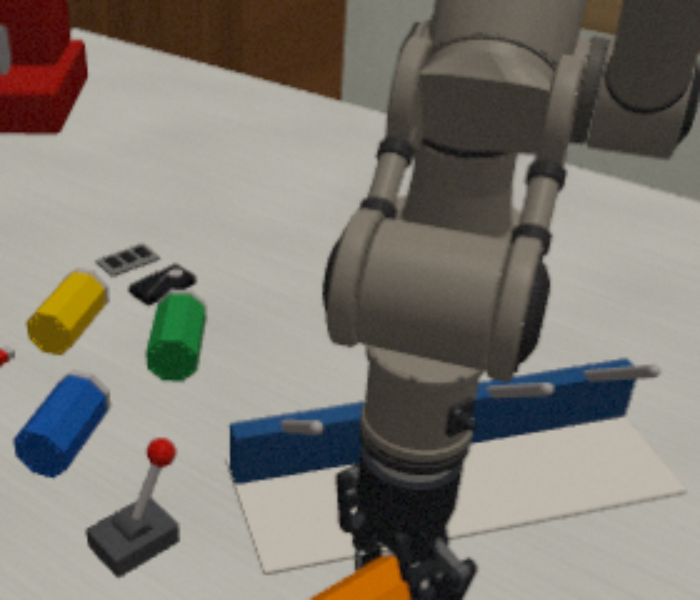

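>>> jog_arm(commands=[0, 0, 100, 0, 255, 0, 0, 150, 0, 255, -3, -72, 175, 69.5, 255, -3, -72, 175, 69.5, 255, -3, -72, 175, 69.5, 255, -3, -72, 175, 69.5, 255, -3, -72, 175, 69.5, 255, -3, -72, 175, 69.5, 255, -3, -72, 175, 69.5, 255, -3, -72, 175, 69.5, 255, -3, -72, 175, 69.5, 255, -3, -72, 175, 69.5, 255])

```text
time_s: 5.85
ee_pos: [0.6071, 0.1868, 0.3583]
ee_rot: [0.901, 0.434, 0.0, 0.0]
wrist_force: [0.7, 0.1, -0.6]
finger_gap: 0.649
gripper_force: 33.2
```

>>> jog_arm(commands=[0, 0, -83, 0, 255, 0, 0, -83, 0, 255, 0, 0, -83, 0, 255, 0, 0, -83, 0, 255, 0, 0, -83, 0, 255], grip_force=20)

```text
time_s: 6.35
ee_pos: [0.608, 0.187, 0.2773]
ee_rot: [0.901, 0.435, 0.002, 0.001]
wrist_force: [-0.4, -0.3, -0.7]
finger_gap: 0.648
gripper_force: 33.2
```

Run:
```python
from h import *
p,d=grab("scene");cv2.imwrite('pics/s2.png',cv2.resize(p[120:320,260:500],(720,600)))
p,d=grab("top");cv2.imwrite('pics/t2.png',cv2.resize(p[120:270,130:330],(800,600)))
```

```text
(no output)
```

View pics/s2.png

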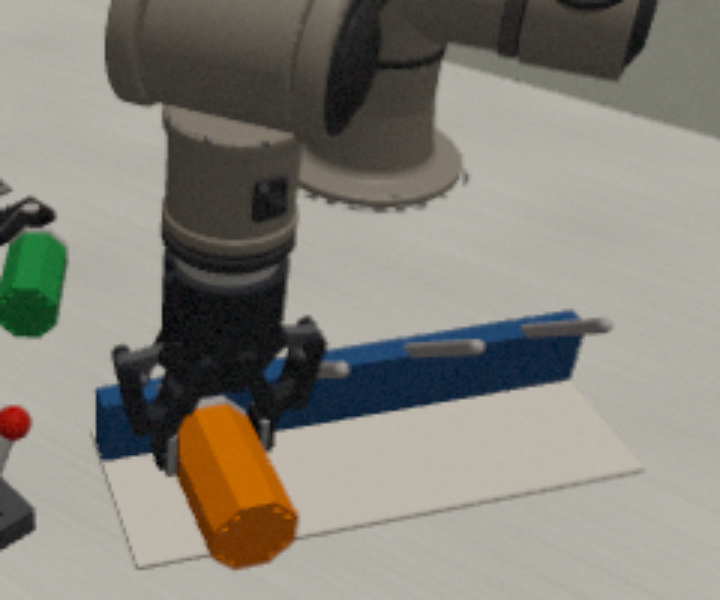

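>>> jog_arm(commands=[-10, -13, 0, 0, 255, -20, -26, 0, 0, 255, -33, -42, 0, 0, 255, -33, -42, 0, 0, 255, -33, -42, -4, 0, 255, -33, -42, -4, 0, 255, -33, -42, -4, 0, 255])

```text
time_s: 7.15
ee_pos: [0.5755, 0.1458, 0.2729]
ee_rot: [0.9, 0.435, 0.003, 0.001]
wrist_force: [0.4, 2.1, 7.3]
finger_gap: 0.648
gripper_force: 33.5
```

>>> jog_arm(commands=[-1, -2, -2, 0, 255, -3, -4, -4, 0, 255, -5, -6, -6, 0, 255, -5, -6, -6, 0, 255])

```text
time_s: 7.55
ee_pos: [0.5735, 0.1416, 0.2721]
ee_rot: [0.9, 0.435, 0.011, 0.002]
wrist_force: [5.8, 5.9, 27.9]
finger_gap: 0.649
gripper_force: 35.4
```

Run:
```python
from h import *
print({k:np.round(v,3).tolist() for k,v in robot.sense().items() if k in("ft_torque","wrist_force","gripper_force","ee_pos")})
p,d=grab("scene");cv2.imwrite('pics/s3.png',cv2.resize(p[190:310,290:410],(600,600)))
P=cloud("scene",p,d);m=mask(p,"orange");Q=P[m];Q=Q[(Q[:,2]>.07)&(Q[:,2]<.3)&(Q[:,0]>.45)]
s=(Q[:,:2]-[.5305,.09])@[.621,.784]
for a in np.arange(.05,.19,.01):
    k=(s>a)&(s<a+.01)
    if k.sum()>5: print(round(a,3),k.sum(),np.percentile(Q[k,2],[5,90,97]).round(4))
```

```text
{'ee_pos': [0.574, 0.142, 0.272], 'wrist_force': [5.75, 5.869, 27.946], 'ft_torque': [1.134, -0.955, -0.028], 'gripper_force': 35.45}
0.06 70 [0.1296 0.1439 0.1444]
0.07 74 [0.1293 0.1446 0.1448]
0.08 108 [0.1133 0.1445 0.1511]
0.09 95 [0.1164 0.1448 0.1457]
0.1 98 [0.116  0.1446 0.1455]
0.11 105 [0.1128 0.1454 0.146 ]
0.12 109 [0.1202 0.1453 0.146 ]
0.13 106 [0.1128 0.1451 0.1464]
0.14 124 [0.1113 0.1454 0.146 ]
0.15 433 [0.094  0.138  0.1434]
```

View pics/s3.png

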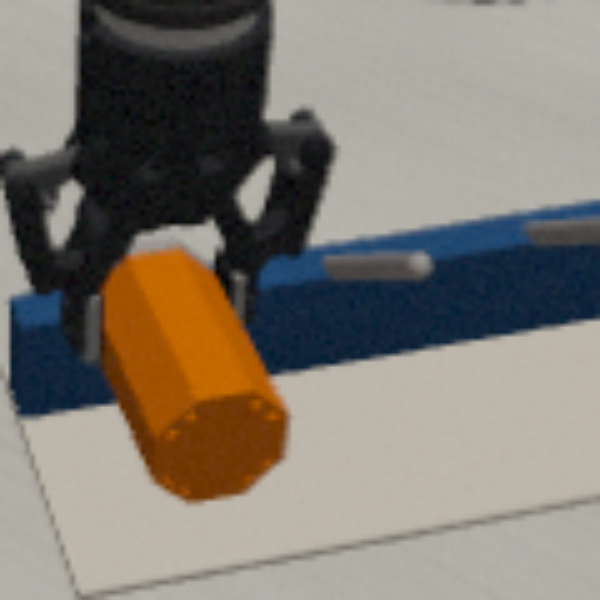

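>>> jog_arm(commands=[0, 0, 0, 0, 92, 0, 0, 0, 0, 92, 0, 0, 0, 0, 92], grip_force=20)

```text
time_s: 7.9
ee_pos: [0.5731, 0.14, 0.2715]
ee_rot: [0.9, 0.435, 0.009, 0.003]
wrist_force: [5.7, 1.8, 27.6]
finger_gap: 0.649
gripper_force: 33.1
```

>>> jog_arm(commands=[0, 0, 0, 0, 89, 0, 0, 0, 0, 89])

```text
time_s: 8.1
ee_pos: [0.573, 0.1399, 0.2707]
ee_rot: [0.9, 0.435, 0.009, 0.003]
wrist_force: [5.6, 1.5, 20.6]
finger_gap: 0.654
gripper_force: 23.3
```

>>> jog_arm(commands=[0, 0, 0, 0, 87, 0, 0, 0, 0, 87])

```text
time_s: 8.3
ee_pos: [0.5715, 0.1399, 0.268]
ee_rot: [0.9, 0.435, 0.005, 0.001]
wrist_force: [2.1, 0.4, 7.2]
finger_gap: 0.661
gripper_force: 6.5
```

```bash
cat > tilt.py <<'E'
from h import *
import sys
# usage: tilt.py colour peg : top profile of the cup along the peg's direction
col,k=sys.argv[1],int(sys.argv[2]);yr=[-.1575,-.0525,.0525,.1575][k]
u=np.array([.621,.784]);n=np.array([-.784,.621]);R=np.array([.407,.1878])
p,d=grab("scene");P=cloud("scene",p,d);m=mask(p,col);Q=P[m];e=Q[:,:2]-R;s=e@u;y=e@n-yr
k=(np.abs(y)<.012)&(s>-.01)&(s<.22)&(Q[:,2]>.05)&(Q[:,2]<.3);Q=Q[k];s=s[k]
xs=[];zs=[]
for a in np.arange(0,.2,.01):
    j=(s>a)&(s<=a+.01)
    if j.sum()>4: xs.append(a+.005);zs.append(np.percentile(Q[j,2],85))
print(np.round(np.c_[xs,zs]*1000).astype(int).tolist())
i=int(np.argmax(zs))+1
if i>2: print("tilt deg",np.degrees(np.arctan(np.polyfit(xs[:i],zs[:i],1)[0])).round(1))
E
python3 tilt.py orange 0
```

```text
[[55, 142], [65, 143], [75, 144], [85, 145], [95, 146], [105, 147], [115, 148], [125, 149], [135, 150], [145, 149], [155, 114]]
tilt deg 5.8
```

>>> jog_arm(commands=[-1, -2, -2, 0, 87, -3, -3, -4, 0, 87, -4, -5, -6, 0, 87, -5, -6, -8, 0, 87, -5, -6, -8, 0, 87])

```text
time_s: 8.85
ee_pos: [0.5636, 0.1326, 0.2557]
ee_rot: [0.9, 0.435, -0.001, -0.0]
wrist_force: [-0.3, 0.5, -0.6]
finger_gap: 0.659
gripper_force: 0.0
```

```bash
python3 tilt.py orange 0
```

```text
[[55, 144], [65, 149], [75, 145], [85, 145], [95, 146], [105, 146], [115, 146], [125, 146], [135, 146], [145, 128]]
```

>>> jog_arm(commands=[0, 0, 0, 0, 95, 0, 0, 0, 0, 95, 0, 0, 0, 0, 95])

```text
time_s: 9.2
ee_pos: [0.5641, 0.1328, 0.2565]
ee_rot: [0.9, 0.435, -0.0, -0.0]
wrist_force: [-0.8, 0.3, -0.3]
finger_gap: 0.652
gripper_force: 22.4
```

```bash
python3 tilt.py orange 0
python3 - <<'E'
from h import *
p,d=grab("scene");a=cv2.resize(p[190:310,290:410],(500,500))
p,d=grab("top");b=cv2.resize(p[150:250,180:280],(500,500))[:,:300]
cv2.imwrite('pics/s4.png',np.hstack([a,b]))
E
```

```text
[[55, 145], [65, 146], [75, 145], [85, 146], [95, 146], [105, 147], [115, 147], [125, 147], [135, 147], [145, 133]]
tilt deg 1.8
```

View pics/s4.png

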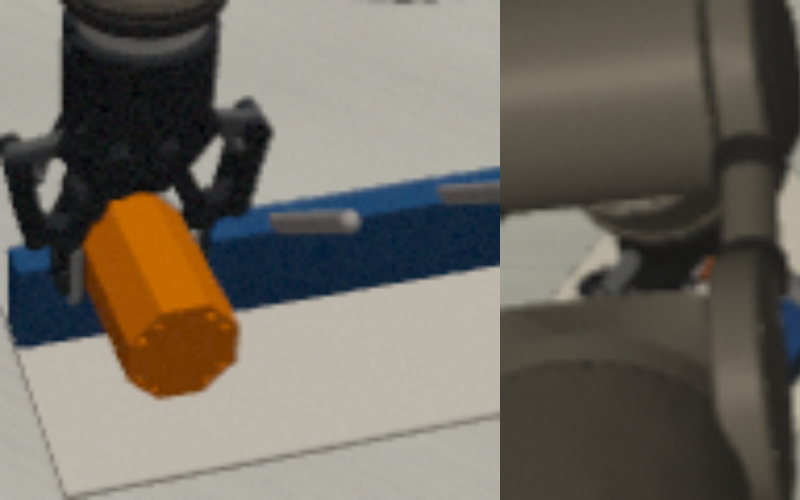

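>>> jog_arm(commands=[0, 0, -2, 0, 95, 0, 0, -4, 0, 95, 0, 0, -6, 0, 95, 0, 0, -8, 0, 95, 0, 0, -8, 0, 95])

```text
time_s: 9.85
ee_pos: [0.5655, 0.1341, 0.2516]
ee_rot: [0.9, 0.435, 0.004, 0.0]
wrist_force: [0.9, 6.0, 12.4]
finger_gap: 0.655
gripper_force: 23.3
```

```bash
python3 tilt.py orange 0
```

```text
[[55, 141], [65, 142], [75, 144], [85, 145], [95, 146], [105, 147], [115, 149], [125, 150], [135, 151], [145, 138]]
tilt deg 7.4
```

>>> jog_arm(commands=[0, 0, -2, 0, 95, -1, -1, -4, 0, 95, -2, -2, -6, 0, 95, -2, -3, -8, 0, 95, -2, -3, -8, 0, 95])

```text
time_s: 10.4
ee_pos: [0.5639, 0.13, 0.2434]
ee_rot: [0.9, 0.435, 0.004, 0.002]
wrist_force: [2.7, -1.4, 6.8]
finger_gap: 0.656
gripper_force: 22.2
```

```bash
python3 tilt.py orange 0
```

```text
[[55, 137], [65, 144], [75, 142], [85, 145], [95, 148], [105, 151], [115, 154], [125, 156], [135, 147], [145, 116]]
tilt deg 14.5
```

>>> jog_arm(commands=[-3, -4, -3, 0, 95, -6, -8, -6, 0, 95, -10, -13, -9, 0, 95, -15, -19, -12, 0, 95, -15, -19, -12, 0, 95])

```text
time_s: 10.95
ee_pos: [0.5469, 0.1101, 0.2292]
ee_rot: [0.9, 0.435, -0.0, 0.0]
wrist_force: [-2.7, -3.0, 1.7]
finger_gap: 0.654
gripper_force: 20.4
```

```bash
python3 tilt.py orange 0
```

```text
[[35, 127], [45, 129], [55, 134], [65, 138], [75, 142], [85, 146], [95, 148], [105, 136], [115, 112]]
tilt deg 20.6
```

>>> jog_arm(commands=[0, 0, 0, 0, 60, 0, 0, 0, 0, 60, 0, 0, 0, 0, 0, 0, 0, 0, 0, 0, 0, 0, 0, 0, 0, 0, 0, 0, 0, 0])

```text
time_s: 11.6
ee_pos: [0.5472, 0.1109, 0.2287]
ee_rot: [0.9, 0.435, -0.0, 0.0]
wrist_force: [-0.0, -0.0, -0.3]
finger_gap: 1.001
gripper_force: 0.0
```

>>> jog_arm(commands=[0, 0, 50, 0, 0, 0, 0, 100, 0, 0, 0, 0, 150, 0, 0, 0, 0, 150, 0, 0])

```text
time_s: 12.0
ee_pos: [0.5483, 0.111, 0.3862]
ee_rot: [0.9, 0.435, 0.007, 0.003]
wrist_force: [0.8, 0.4, -1.5]
finger_gap: 0.997
gripper_force: 0.0
```

```bash
python3 tilt.py orange 0; python3 cups.py blue yellow green
```

```text
[[45, 115], [55, 120], [65, 131], [75, 138], [85, 148], [95, 146], [105, 134], [115, 123], [125, 111]]
tilt deg 40.1
blue scene 948 z97 0.0581 [ 630.3 -110.8] yaw 18.5 rms 1.2
blue top 859 z97 0.0587 [ 634.2 -112.8] yaw 18.5 rms 1.7
blue MEAN [ 632.3 -111.8] 18.5
yellow scene 658 z97 0.0585 [ 486.6 -251.3] yaw 18.9 rms 1.5cups.py:19: RuntimeWarning: Mean of empty slice.
  A=A[(A[:,2]>.047)&(A[:,1]>-.6)];c0=A.mean(0)[:2];w,v=np.linalg.eigh(np.cov((A[:,:2]-c0).T));a=v[:,1]
  ret = um.true_divide(
  avg = a.mean(axis, **keepdims_kw)
cups.py:19: RuntimeWarning: Degrees of freedom <= 0 for slice
  A=A[(A[:,2]>.047)&(A[:,1]>-.6)];c0=A.mean(0)[:2];w,v=np.linalg.eigh(np.cov((A[:,:2]-c0).T));a=v[:,1]
  c *= np.true_divide(1, fact)
  c *= np.true_divide(1, fact)
cups.py:21: RuntimeWarning: Mean of empty slice.
  if a@(c0-B[B[:,2]>.047].mean(0)[:2])<0:a=-a   # coloured part towards floor
Traceback (most recent call last):
  File "cups.py", line 31, in <module>
    for c in (sys.argv[1:] or ["orange","blue","yellow","green"]): cup(c)
                                                                   ~~~^^^
  File "cups.py", line 27, in cup
    f=least_squares(res,[*c0,np.arctan2(a[1],a[0])],loss="soft_l1",f_scale=.002)
ValueError: Initial guess is outside of provided bounds
```

>>> jog_arm(commands=[48, -235, -50, -33, 0, 48, -235, -50, -33, 0, 48, -235, -50, -33, 0, 48, -235, -50, -33, 0, 48, -235, -50, -33, 0, 48, -235, -100, -33, 0, 48, -235, -100, -33, 0, 48, -235, -150, -33, 0, 48, -235, -194, -33, 0, 48, -235, -194, -33, 0, 48, -235, -194, -33, 0, 48, -235, -194, -33, 0])

```text
time_s: 13.35
ee_pos: [0.5963, -0.1239, 0.1877]
ee_rot: [0.987, 0.162, 0.002, 0.001]
wrist_force: [0.4, 0.4, 1.2]
finger_gap: 1.004
gripper_force: 0.0
```

```bash
sed -i 's/c0=A.mean(0)\[:2\];w/\n        if len(A)<60: continue\n        c0=A.mean(0)[:2];w/' cups.py
python3 - <<'E'
from cell import robot
s=robot.sense();print(s["ee_pos"].round(4) if hasattr(s["ee_pos"],"round") else s["ee_pos"])
E
```

```text
[ 0.5963 -0.1239  0.1877]
```

>>> jog_arm(commands=[0, 0, -3, 0, 97, 0, 0, -3, 0, 97, 0, 0, -3, 0, 97, 0, 0, -3, 0, 97, 0, 0, -3, 0, 97, 0, 0, -3, 0, 97, 0, 0, -3, 0, 97])

```text
time_s: 14.05
ee_pos: [0.5955, -0.1242, 0.1833]
ee_rot: [0.987, 0.162, 0.001, 0.0]
wrist_force: [-1.5, -0.1, 6.7]
finger_gap: 0.653
gripper_force: 22.3
```

>>> jog_arm(commands=[0, 0, 50, 0, 97, 0, 0, 100, 0, 97, -74, 372, 175, 33, 97, -74, 372, 175, 33, 97, -74, 372, 175, 33, 97, -74, 372, 175, 33, 97, -74, 372, 175, 33, 97, -74, 372, 175, 33, 97, -74, 372, 175, 33, 97, -74, 372, 175, 33, 97, -74, 372, 175, 33, 97, -74, 372, 175, 33, 97])

```text
time_s: 15.25
ee_pos: [0.5207, 0.2484, 0.3569]
ee_rot: [0.9, 0.436, 0.0, 0.0]
wrist_force: [-0.2, -1.2, 0.5]
finger_gap: 0.651
gripper_force: 36.1
```

>>> jog_arm(commands=[0, 0, -40, 0, 97, 0, 0, -84, 0, 97, 0, 0, -84, 0, 97, 0, 0, -84, 0, 97, 0, 0, -84, 0, 97])

```text
time_s: 15.75
ee_pos: [0.5222, 0.2474, 0.275]
ee_rot: [0.901, 0.435, 0.002, 0.0]
wrist_force: [-0.7, -0.5, -1.0]
finger_gap: 0.652
gripper_force: 36.1
```

```bash
python3 tilt.py blue 1
```

```text
[[115, 149], [125, 149], [135, 150], [145, 149], [155, 150], [165, 150], [175, 150], [185, 150], [195, 150]]
tilt deg 1.0
```

>>> jog_arm(commands=[-12, -15, 0, 0, 94, -24, -30, 0, 0, 94, -36, -45, 0, 0, 94, -36, -45, 0, 0, 94, -36, -45, -3, 0, 94, -36, -45, -6, 0, 94, -36, -45, -9, 0, 94, -36, -45, -12, 0, 94, -36, -45, -15, 0, 94, -36, -45, -15, 0, 94])

```text
time_s: 16.8
ee_pos: [0.488, 0.2048, 0.262]
ee_rot: [0.9, 0.435, 0.007, 0.001]
wrist_force: [1.0, 3.4, 20.0]
finger_gap: 0.65
gripper_force: 28.6
```

```bash
python3 tilt.py blue 1
```

```text
[[55, 137], [65, 140], [75, 142], [85, 144], [95, 147], [105, 149], [115, 152], [125, 154], [135, 157], [145, 158], [155, 138]]
tilt deg 13.1
```

>>> jog_arm(commands=[0, 0, -3, 0, 94, -2, -2, -5, 0, 94, -4, -5, -8, 0, 94, -8, -10, -11, 0, 94, -12, -16, -14, 0, 94, -18, -23, -17, 0, 94, -18, -23, -17, 0, 94])

```text
time_s: 17.55
ee_pos: [0.4674, 0.1798, 0.2414]
ee_rot: [0.9, 0.435, 0.0, 0.0]
wrist_force: [-3.4, -2.8, 2.2]
finger_gap: 0.652
gripper_force: 29.3
```

```bash
python3 tilt.py blue 1
```

```text
[[25, 120], [35, 125], [45, 129], [55, 133], [65, 137], [75, 141], [85, 146], [95, 149], [105, 151], [115, 138], [125, 115]]
tilt deg 21.7
```

>>> jog_arm(commands=[-4, -5, -4, 0, 94, -4, -5, -4, 0, 94, -4, -5, -4, 0, 60, -4, -5, -4, 0, 60, -4, -5, -4, 0, 0, -4, -5, -4, 0, 0, -4, -5, -4, 0, 0, -4, -5, 50, 0, 0, -4, -5, 100, 0, 0, -4, -5, 145, 0, 0, -4, -5, 145, 0, 0])

```text
time_s: 18.7
ee_pos: [0.4643, 0.1752, 0.3924]
ee_rot: [0.9, 0.435, 0.006, 0.002]
wrist_force: [0.4, 0.3, -1.4]
finger_gap: 1.002
gripper_force: 0.0
```

```bash
python3 tilt.py blue 1; python3 tilt.py orange 0; python3 cups.py yellow green
```

```text
[[45, 114], [55, 123], [65, 131], [75, 138], [85, 148], [95, 146], [105, 135], [115, 122], [125, 112]]
tilt deg 39.4
[[25, 97], [45, 112], [55, 120], [65, 129], [75, 138], [85, 147], [95, 145], [105, 133], [115, 122], [125, 111]]
tilt deg 40.2
yellow top 921 z97 0.0588 [ 491.2 -253.2] yaw 18.8 rms 1.8
yellow MEAN [ 491.2 -253.2] 18.8
green scene 663 z97 0.0585 [ 444.1 -118.5] yaw 33.7 rms 1.4
green top 897 z97 0.0583 [ 448.4 -120.4] yaw 33.7 rms 1.7
green MEAN [ 446.2 -119.5] 33.7
```

>>> jog_arm(commands=[-50, -316, -50, -18, 0, -50, -316, -50, -18, 0, -50, -316, -50, -18, 0, -50, -316, -50, -18, 0, -50, -316, -50, -18, 0, -50, -316, -50, -18, 0, -50, -316, -50, -18, 0, -50, -316, -110, -18, 0, -50, -316, -160, -18, 0, -50, -316, -204, -18, 0, -50, -316, -204, -18, 0, -50, -316, -204, -18, 0])

```text
time_s: 20.1
ee_pos: [0.4127, -0.1409, 0.1806]
ee_rot: [0.957, 0.289, -0.002, -0.002]
wrist_force: [0.1, 0.2, 0.4]
finger_gap: 1.002
gripper_force: 0.0
```

>>> jog_arm(commands=[0, 0, 0, 0, 94, 0, 0, 0, 0, 94, 0, 0, 0, 0, 94, 0, 0, 0, 0, 94, 0, 0, 0, 0, 94, 0, 0, 0, 0, 94, 0, 0, 0, 0, 94])

```text
time_s: 20.8
ee_pos: [0.4139, -0.1414, 0.1841]
ee_rot: [0.957, 0.289, 0.002, 0.002]
wrist_force: [0.7, 0.8, 5.5]
finger_gap: 0.651
gripper_force: 20.4
```

>>> jog_arm(commands=[0, 0, 50, 0, 94, 0, 0, 100, 0, 94, 0, 0, 150, 0, 94, 26, 360, 180, 18, 94, 26, 360, 180, 18, 94, 26, 360, 180, 18, 94, 26, 360, 180, 18, 94, 26, 360, 180, 18, 94, 26, 360, 180, 18, 94, 26, 360, 180, 18, 94, 26, 360, 180, 18, 94, 26, 360, 180, 18, 94])

```text
time_s: 22.0
ee_pos: [0.4385, 0.2204, 0.3632]
ee_rot: [0.9, 0.437, 0.001, 0.0]
wrist_force: [-0.4, -0.8, -1.0]
finger_gap: 0.651
gripper_force: 22.7
```

>>> jog_arm(commands=[0, 95, 0, 0, 94, 0, 95, 0, 0, 94, 0, 95, 0, 0, 94, 0, 95, -44, 0, 94, 0, 95, -87, 0, 94, 0, 95, -87, 0, 94, 0, 95, -87, 0, 94, 0, 95, -87, 0, 94])

```text
time_s: 22.8
ee_pos: [0.4402, 0.3134, 0.2773]
ee_rot: [0.901, 0.435, 0.002, 0.0]
wrist_force: [-0.4, -0.0, -0.5]
finger_gap: 0.656
gripper_force: 22.7
```

```bash
python3 tilt.py green 2
```

```text
[[115, 150], [125, 150], [135, 150], [145, 150], [155, 150], [165, 150], [175, 149], [185, 149], [195, 149]]
tilt deg -0.0
```

>>> jog_arm(commands=[-12, -15, 0, 0, 94, -24, -30, 0, 0, 94, -36, -45, 0, 0, 94, -36, -45, 0, 0, 94, -36, -45, -3, 0, 94, -36, -45, -6, 0, 94, -36, -45, -9, 0, 94, -36, -45, -12, 0, 94, -36, -45, -15, 0, 94, -36, -45, -17, 0, 94])

```text
time_s: 23.85
ee_pos: [0.4059, 0.2719, 0.262]
ee_rot: [0.9, 0.435, 0.007, -0.001]
wrist_force: [-2.6, 10.5, 26.4]
finger_gap: 0.652
gripper_force: 28.2
```

```bash
python3 tilt.py green 2
```

```text
[[65, 140], [75, 142], [85, 144], [95, 146], [105, 150], [115, 152], [125, 154], [135, 158], [145, 159], [155, 150], [165, 117]]
tilt deg 14.1
```

>>> jog_arm(commands=[0, 0, -3, 0, 94, -2, -2, -5, 0, 94, -4, -5, -8, 0, 94, -8, -10, -11, 0, 94, -12, -16, -14, 0, 94, -18, -23, -17, 0, 94, -22, -28, -21, 0, 94, -22, -28, -21, 0, 94])

```text
time_s: 24.7
ee_pos: [0.3813, 0.2409, 0.2369]
ee_rot: [0.9, 0.435, -0.0, 0.0]
wrist_force: [-4.0, -3.7, 2.3]
finger_gap: 0.652
gripper_force: 27.2
```

```bash
python3 tilt.py green 2
```

```text
[[25, 119], [35, 123], [45, 128], [55, 132], [65, 137], [75, 141], [85, 145], [95, 149], [105, 146], [115, 122], [125, 105]]
tilt deg 23.7
```

>>> jog_arm(commands=[0, 0, 0, 0, 60, 0, 0, 0, 0, 60, 0, 0, 0, 0, 0, 0, 0, 0, 0, 0, 0, 0, 0, 0, 0, 0, 0, 50, 0, 0, 0, 0, 100, 0, 0, 0, 0, 150, 0, 0, 0, 0, 150, 0, 0, 0, 0, 150, 0, 0])

```text
time_s: 25.75
ee_pos: [0.3811, 0.2408, 0.3877]
ee_rot: [0.9, 0.435, 0.001, 0.0]
wrist_force: [-0.9, 0.5, 0.0]
finger_gap: 1.001
gripper_force: 0.0
```

```bash
python3 tilt.py green 2;python3 cups.py yellow
```

```text
[[35, 104], [65, 129], [75, 135], [85, 148], [95, 146], [105, 134], [115, 123], [125, 111]]
tilt deg 40.4
yellow top 923 z97 0.0584 [ 491.6 -253. ] yaw 18.8 rms 1.8
yellow MEAN [ 491.6 -253. ] 18.8
```

>>> jog_arm(commands=[72, -505, -40, -32.8, 0, 72, -505, -40, -32.8, 0, 72, -505, -40, -32.8, 0, 72, -505, -40, -32.8, 0, 72, -505, -40, -32.8, 0, 72, -505, -40, -32.8, 0, 72, -505, -40, -32.8, 0, 72, -505, -40, -32.8, 0, 72, -505, -40, -32.8, 0, 72, -505, -40, -32.8, 0, 72, -505, -40, -32.8, 0, 72, -505, -40, -32.8, 0])

```text
time_s: 27.1
ee_pos: [0.4529, -0.2656, 0.3447]
ee_rot: [0.987, 0.162, -0.001, -0.001]
wrist_force: [-0.4, 1.1, 0.4]
finger_gap: 1.0
gripper_force: 0.0
```

>>> jog_arm(commands=[0, 0, -50, 0, 0, 0, 0, -100, 0, 0, 0, 0, -150, 0, 0, 0, 0, -163, 0, 0, 0, 0, -163, 0, 0, 0, 0, -163, 0, 0])

```text
time_s: 27.7
ee_pos: [0.454, -0.2639, 0.1855]
ee_rot: [0.987, 0.164, 0.001, 0.001]
wrist_force: [-0.2, -0.7, -0.0]
finger_gap: 1.0
gripper_force: 0.0
```

>>> jog_arm(commands=[0, 0, 0, 0, 94, 0, 0, 0, 0, 94, 0, 0, 0, 0, 94, 0, 0, 0, 0, 94, 0, 0, 0, 0, 94, 0, 0, 0, 0, 94, 0, 0, 0, 0, 94])

```text
time_s: 28.4
ee_pos: [0.4537, -0.2645, 0.1857]
ee_rot: [0.987, 0.163, 0.001, 0.001]
wrist_force: [-0.4, 1.3, 7.6]
finger_gap: 0.655
gripper_force: 20.8
```

>>> jog_arm(commands=[0, 0, 50, 0, 94, 0, 0, 100, 0, 94, 0, 0, 150, 0, 94, -40, 400, 180, 32.8, 94, -40, 400, 180, 32.8, 94, -40, 400, 180, 32.8, 94, -40, 400, 180, 32.8, 94, -40, 400, 180, 32.8, 94, -40, 400, 180, 32.8, 94, -40, 400, 180, 32.8, 94, -40, 400, 180, 32.8, 94, -40, 400, 180, 32.8, 94])

```text
time_s: 29.6
ee_pos: [0.4118, 0.1403, 0.3651]
ee_rot: [0.899, 0.438, 0.001, -0.0]
wrist_force: [0.5, -0.1, -0.8]
finger_gap: 0.656
gripper_force: 22.7
```

>>> jog_arm(commands=[-56, 243, 0, 0, 94, -56, 243, 0, 0, 94, -56, 243, 0, 0, 94, -56, 243, 0, 0, 94, -56, 243, 0, 0, 94, -56, 243, 0, 0, 94, -56, 243, 0, 0, 94, -56, 243, -44, 0, 94, -56, 243, -88, 0, 94, -56, 243, -88, 0, 94, -56, 243, -88, 0, 94, -56, 243, -88, 0, 94])

```text
time_s: 30.8
ee_pos: [0.3583, 0.3787, 0.2782]
ee_rot: [0.901, 0.435, 0.002, -0.0]
wrist_force: [0.2, -0.7, -1.0]
finger_gap: 0.65
gripper_force: 22.7
```

```bash
python3 tilt.py yellow 3
```

```text
[[115, 149], [125, 149], [135, 149], [145, 149], [155, 149], [165, 149], [175, 149], [185, 149], [195, 148]]
```

>>> jog_arm(commands=[-12, -15, 0, 0, 94, -24, -30, 0, 0, 94, -36, -45, 0, 0, 94, -36, -45, 0, 0, 94, -36, -45, -3, 0, 94, -36, -45, -6, 0, 94, -36, -45, -9, 0, 94, -36, -45, -12, 0, 94, -36, -45, -15, 0, 94, -36, -45, -17, 0, 94])

```text
time_s: 31.85
ee_pos: [0.3242, 0.3372, 0.2631]
ee_rot: [0.9, 0.435, 0.008, -0.002]
wrist_force: [-2.0, 7.8, 28.9]
finger_gap: 0.658
gripper_force: 32.1
```

```bash
python3 tilt.py yellow 3
```

```text
[[65, 138], [75, 141], [85, 144], [95, 147], [105, 150], [115, 153], [125, 156], [135, 159], [145, 160], [155, 144], [165, 116]]
tilt deg 16.1
```

>>> jog_arm(commands=[0, 0, -2, 0, 94, -2, -2, -4, 0, 94, -4, -5, -7, 0, 94, -8, -10, -11, 0, 94, -12, -16, -14, 0, 94, -18, -23, -17, 0, 94, -22, -28, -21, 0, 94, -22, -28, -21, 0, 94])

```text
time_s: 32.7
ee_pos: [0.2993, 0.3059, 0.2379]
ee_rot: [0.9, 0.435, -0.0, 0.0]
wrist_force: [-2.7, -4.1, 2.2]
finger_gap: 0.649
gripper_force: 32.2
```

```bash
python3 tilt.py yellow 3
```

```text
[[25, 119], [35, 122], [45, 127], [55, 131], [65, 136], [75, 141], [85, 145], [95, 148], [105, 139], [115, 118], [125, 104]]
tilt deg 23.6
```

>>> jog_arm(commands=[0, 0, 0, 0, 60, 0, 0, 0, 0, 60, 0, 0, 0, 0, 0, 0, 0, 0, 0, 0, 0, 0, 0, 0, 0, 0, 0, 50, 0, 0, 0, 0, 100, 0, 0, 0, 0, 150, 0, 0, 0, 0, 150, 0, 0, 0, 0, 150, 0, 0])

```text
time_s: 33.75
ee_pos: [0.2991, 0.3058, 0.3886]
ee_rot: [0.9, 0.435, 0.001, -0.0]
wrist_force: [0.4, -0.0, -0.7]
finger_gap: 1.0
gripper_force: 0.0
```

```bash
for a in "yellow 3" "green 2" "blue 1" "orange 0"; do python3 tilt.py $a; done
cat > bar.py <<'E'
from h import *
V={n:grab(n) for n in("scene","top")};C={n:cloud(n,*V[n]) for n in V}
for n in V:
    P=C[n].reshape(-1,3);ok=~np.isnan(P[:,0]);P=P[ok];col=V[n][0].reshape(-1,3)[ok]
    b=P[(P[:,2]>.0065)&(P[:,2]<.02)&(P[:,0]>.5)&(P[:,0]<.8)&(P[:,1]<-.2)&(P[:,1]>-.36)]
    c=np.median(b[:,:2],0)
    q=cv2.minAreaRect((b[:,:2]*1000).astype(np.float32));w,v=np.linalg.eigh(np.cov(b[:,:2].T));a=v[:,1]*np.sign(v[0,1])
    s=(b[:,:2]-c)@a
    print(n,"bar ctr line",np.round(1000*(c+a*(np.percentile(s,1)+np.percentile(s,99))/2),1),"dir",np.degrees(np.arctan2(a[1],a[0])).round(1),"len",np.round(1000*np.ptp(np.percentile(s,[1,99]))),"z",np.percentile(b[:,2],[50,97]).round(4))
    h=P[(P[:,2]>.044)&(P[:,2]<.08)&(P[:,0]>.42)&(P[:,0]<.58)&(P[:,1]<-.41)&(P[:,1]>-.54)]
    k,l,_=cv2.kmeans(h[:,:2].astype(np.float32),2,None,(3,50,1e-6),5,cv2.KMEANS_PP_CENTERS)
    for i in (0,1):
        g=h[l.ravel()==i];r=cv2.minAreaRect((g[:,:2]*1000).astype(np.float32));hi=g[g[:,2]>.062];lo=g[(g[:,2]>.044)&(g[:,2]<.054)]
        print("  post rect",np.round(r[0],1),np.round(r[1],1),round(r[2],1),"rim mean",np.round(hi.mean(0)*1000,1),len(hi),"low mean",np.round(lo.mean(0)*1000,1),len(lo))
    bs=P[(P[:,2]>.0055)&(P[:,2]<.0105)&(P[:,0]>.42)&(P[:,0]<.58)&(P[:,1]<-.41)&(P[:,1]>-.54)]
    m=np.median(bs,0);r=cv2.minAreaRect((bs[np.linalg.norm(bs-m,axis=1)<.066][:,:2]*1000).astype(np.float32));print("  base",r)
E
python3 bar.py
```

```text
[[35, 104], [55, 121], [65, 130], [75, 140], [85, 148], [95, 145], [105, 134], [115, 121], [125, 112]]
tilt deg 41.2
[[75, 139], [85, 148], [95, 145], [105, 134], [115, 122], [125, 112]]
[[35, 107], [55, 123], [65, 132], [75, 140], [85, 148], [95, 145], [105, 134], [115, 122], [125, 111]]
tilt deg 39.2
[[25, 96], [35, 103], [45, 111], [55, 120], [65, 128], [75, 137], [85, 148], [95, 145], [105, 134], [115, 121], [125, 111]]
tilt deg 40.6
scene bar ctr line [ 649.1 -271.6] dir -2.6 len 165.0 z [0.0124 0.0151]
  post rect [ 547.8 -481.5] [51.2 12.5] 74.6 rim mean [ 547.5 -480.4   67.2] 29 low mean [ 551.7 -475.8   49.3] 24
  post rect [ 460.3 -454.5] [50.5 13.7] 73.7 rim mean [ 462.  -454.1   67.5] 26 low mean [ 465.5 -448.2   49.1] 26
  base ((502.7220153808594, -471.64630126953125), (61.88813400268555, 120.19956970214844), 73.66441345214844)
top bar ctr line [ 649.9 -276. ] dir -3.6 len 166.0 z [0.0114 0.0161]
  post rect [ 548.5 -482.6] [46.8 13.4] 72.9 rim mean [ 548.5 -482.2   66.2] 48 low mean [ 547.9 -482.    49.1] 59
  post rect [ 462.2 -456.8] [46.1 14.2] 71.6 rim mean [ 461.5 -456.7   67.2] 45 low mean [ 461.4 -457.5   49.1] 66
  base ((500.8172912597656, -467.515380859375), (79.19381713867188, 112.66605377197266), 56.67612838745117)
```

>>> jog_arm(commands=[270, -450, -20, -54.5, 0, 270, -450, -20, -54.5, 0, 270, -450, -20, -54.5, 0, 270, -450, -20, -54.5, 0, 270, -450, -20, -54.5, 0, 270, -450, -20, -54.5, 0, 270, -450, -20, -54.5, 0, 270, -450, -20, -54.5, 0, 270, -450, -20, -54.5, 0, 270, -450, -20, -54.5, 0, 270, -450, -20, -54.5, 0, 270, -450, -20, -54.5, 0])

```text
time_s: 35.25
ee_pos: [0.5702, -0.1474, 0.3657]
ee_rot: [1.0, -0.027, -0.001, -0.0]
wrist_force: [0.3, 1.0, 1.0]
finger_gap: 1.002
gripper_force: 0.0
```

>>> jog_arm(commands=[76, -130, -50, 0, 80, 76, -130, -100, 0, 110, 76, -130, -120, 0, 110, 76, -130, -150, 0, 110, 76, -130, -150, 0, 110, 76, -130, -150, 0, 110])

```text
time_s: 35.85
ee_pos: [0.6441, -0.2739, 0.2122]
ee_rot: [1.0, -0.026, -0.004, -0.002]
wrist_force: [0.2, 1.1, 0.3]
finger_gap: 0.571
gripper_force: 0.0
```

```bash
python3 bar.py | grep bar
python3 - <<'E'
from h import *
p,d=grab("scene");cv2.imwrite('pics/s5.png',cv2.resize(p[180:300,110:260],(750,600)))
E
```

```text
scene bar ctr line [ 652.4 -271.4] dir -3.3 len 172.0 z [0.0122 0.015 ]
top bar ctr line [ 760.3 -249.8] dir 23.3 len 60.0 z [0.0073 0.0085]
```

View pics/s5.png

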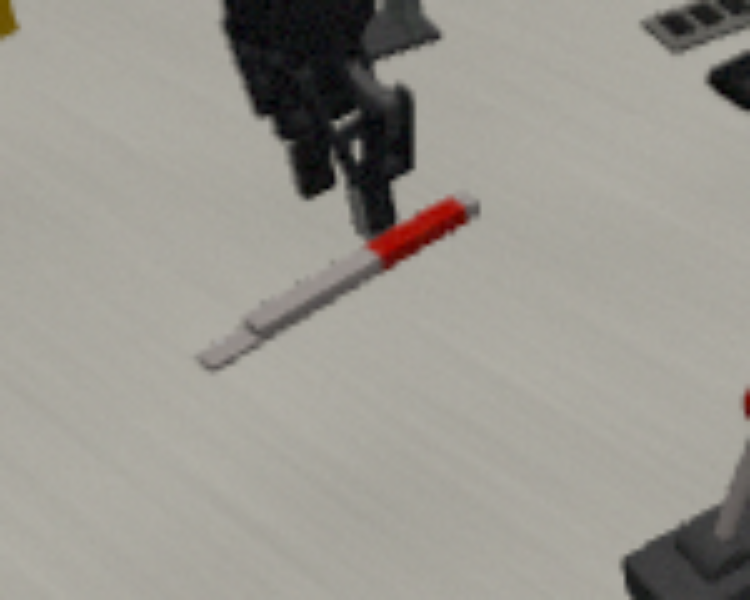

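>>> jog_arm(commands=[0, 0, -20, 0, 110, 0, 0, -35, 0, 110, 0, 0, -35, 0, 110, 0, 0, -35, 0, 110, 0, 0, -35, 0, 255, 0, 0, -35, 0, 255, 0, 0, -35, 0, 255, 0, 0, -35, 0, 255, 0, 0, -35, 0, 255, 0, 0, -35, 0, 255, 0, 0, -35, 0, 255, 0, 0, -35, 0, 255], grip_force=50)

```text
time_s: 37.2
ee_pos: [0.6455, -0.2744, 0.184]
ee_rot: [1.0, -0.025, 0.001, 0.001]
wrist_force: [-1.0, -0.2, 5.5]
finger_gap: 0.147
gripper_force: 49.0
```

>>> jog_arm(commands=[0, 0, 0, 0, 110, 0, 0, 0, 0, 110, 0, 0, 0, 0, 110, 0, 0, -6, 0, 110, 0, 0, -6, 0, 110, 0, 0, -6, 0, 110])

```text
time_s: 37.8
ee_pos: [0.6451, -0.2741, 0.1761]
ee_rot: [1.0, -0.025, -0.0, -0.0]
wrist_force: [-0.4, -0.7, 0.2]
finger_gap: 0.568
gripper_force: 0.0
```

```bash
python3 bar.py | grep bar
python3 - <<'E'
from h import *
print(robot.sense()["ee_pos"])
E
```

```text
scene bar ctr line [ 653.6 -270.4] dir -2.9 len 173.0 z [0.0125 0.0191]
top bar ctr line [ 767.7 -229.5] dir 49.0 len 48.0 z [0.007  0.0073]
[ 0.64519823 -0.27417273  0.17660888]
```

>>> jog_arm(commands=[0, 0, 0, 0, 255, 0, 0, 0, 0, 255, 0, 0, 0, 0, 255, 0, 0, 0, 0, 255, 0, 0, 0, 0, 255, 0, 0, 0, 0, 255])

```text
time_s: 38.5
ee_pos: [0.6453, -0.2743, 0.1771]
ee_rot: [1.0, -0.025, 0.0, 0.0]
wrist_force: [-0.2, -0.3, 2.4]
finger_gap: 0.164
gripper_force: 50.6
```

>>> jog_arm(commands=[0, 0, 50, 0, 255, 0, 0, 105, 0, 255, -141, -194, 105, -14, 255, -141, -194, 105, -14, 255, -141, -194, 105, -14, 255, -141, -194, 105, -14, 255, -141, -194, 105, -14, 255, -141, -194, 105, -14, 255, -141, -194, 105, -14, 255, -141, -194, 105, -14, 255, -141, -194, 105, -14, 255])

```text
time_s: 39.6
ee_pos: [0.5052, -0.4668, 0.2814]
ee_rot: [0.989, -0.146, -0.0, -0.0]
wrist_force: [0.7, 0.2, -2.2]
finger_gap: 0.167
gripper_force: 50.0
```

Run:
```python
from h import *
V={n:grab(n) for n in("scene","top")}
for n in V:
    P=cloud(n,*V[n]).reshape(-1,3);P=P[~np.isnan(P[:,0])];e=P[:,:2]-[.5047,-.4688];a=np.array([np.cos(np.radians(-16.9)),np.sin(np.radians(-16.9))]);s=e@a;t=e@[-a[1],a[0]]
    k=(P[:,2]>.09)&(P[:,2]<.13)&(abs(t)<.03)&(abs(s)<.13);k&=(abs(s)>.03)
    for lo,hi in((-.12,-.09),(-.09,-.06),(-.06,-.03),(.03,.06),(.06,.09),(.09,.12)):
        j=k&(s>lo)&(s<hi);print(n,lo,j.sum(),np.round(1000*np.median(t[j]),1) if j.any() else None,np.round(1000*np.percentile(P[j,2],[5,50,95]),1) if j.any() else None)
p=V["scene"][0];cv2.imwrite('pics/s6.png',cv2.resize(p[120:240,110:260],(750,600)))
```

```text
scene -0.12 0 None None
scene -0.09 32 9.3 [108.5 115.  118.7]
scene -0.06 53 9.2 [107.4 116.  120.1]
scene 0.03 55 9.4 [108.  115.9 119.1]
scene 0.06 45 7.7 [107.  111.7 118.4]
scene 0.09 10 6.5 [107.  109.6 111.2]
top -0.12 0 None None
top -0.09 6 10.4 [108.1 109.9 116.4]
top -0.06 0 None None
top 0.03 73 7.3 [107.7 115.5 118.5]
top 0.06 81 5.0 [104.5 110.1 117.3]
top 0.09 30 5.3 [105.1 108.6 111.6]
```

View pics/s6.png

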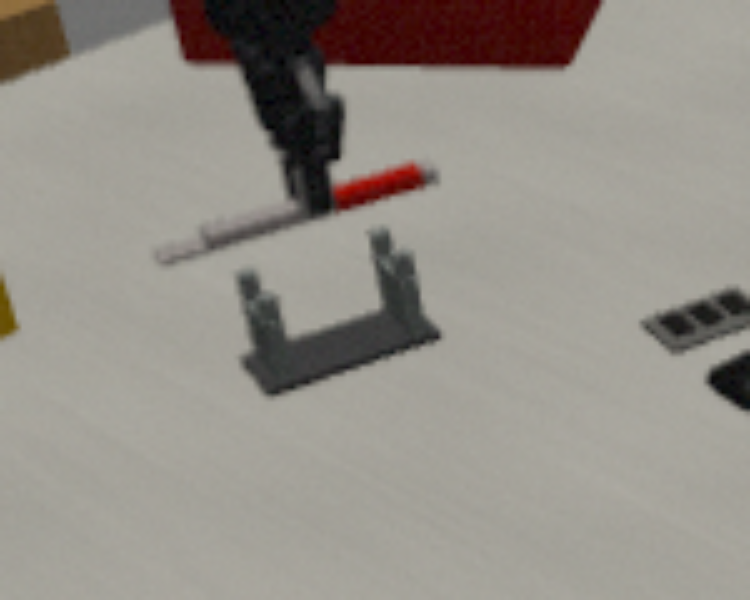

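>>> jog_arm(commands=[-2, -6, -15, 0, 255, -2, -6, -30, 0, 255, -2, -6, -30, 0, 255, -2, -6, -30, 0, 255])

```text
time_s: 40.1
ee_pos: [0.502, -0.474, 0.2504]
ee_rot: [0.989, -0.147, -0.001, -0.001]
wrist_force: [-0.2, 0.4, -2.1]
finger_gap: 0.167
gripper_force: 50.0
```

Run:
```python
from h import *
V={n:grab(n) for n in("scene","top")}
for n in V:
    P=cloud(n,*V[n]).reshape(-1,3);P=P[~np.isnan(P[:,0])];e=P[:,:2]-[.5047,-.4688];a=np.array([np.cos(np.radians(-16.9)),np.sin(np.radians(-16.9))]);s=e@a;t=e@[-a[1],a[0]]
    k=(P[:,2]>.080)&(P[:,2]<.1)&(abs(t)<.03)&(abs(s)<.13);k&=(abs(s)>.02)
    for lo,hi in((-.12,-.09),(-.09,-.06),(-.06,-.02),(.02,.06),(.06,.09)):
        j=k&(s>lo)&(s<hi);print(n,lo,j.sum(),np.round(1000*np.percentile(t[j],[3,50,97]),1) if j.any() else None,np.round(1000*np.percentile(P[j,2],[5,50,95]),1) if j.any() else None)
        j=(abs(s)>.036)&(abs(s)<.054)&(s>lo)&(s<hi)&(P[:,2]>.06)&(P[:,2]<.074)&(abs(t)<.03)
        if j.sum()>5: print("   rim t",np.round(1000*np.percentile(t[j],[3,97]),1),j.sum())
```

```text
scene -0.12 0 None None
scene -0.09 28 [-9.9  1.6  7.4] [81.7 86.6 89.1]
scene -0.06 56 [-10.1   0.6   6.4] [81.1 86.1 89. ]
   rim t [-17.   23.3] 22
scene 0.02 55 [-10.4   0.5   5.4] [80.9 85.4 88.5]
   rim t [-15.6  21.4] 25
scene 0.06 23 [-11.7  -1.3   5.4] [80.4 82.  88.2]
top -0.12 0 None None
top -0.09 14 [-2.2  1.7  3.8] [82.6 85.2 87.7]
top -0.06 1 [2.3 2.3 2.3] [82.9 82.9 82.9]
   rim t [11.6 20.9] 24
top 0.02 65 [-10.4  -2.1   4.2] [81.2 84.5 89. ]
   rim t [-20.   22.2] 22
top 0.06 42 [-10.9  -3.8   4.6] [80.3 83.7 88. ]
```

>>> jog_arm(commands=[1, 2, -5, 1.5, 255, 1, 2, -10, 1.5, 255, 1, 2, -15, 1.5, 255, 1, 2, -19, 1.5, 255, 1, 2, -22, 1.5, 255, 1, 2, -23, 1.5, 255, 1, 2, -23, 1.5, 255])

```text
time_s: 40.9
ee_pos: [0.5032, -0.4722, 0.2285]
ee_rot: [0.991, -0.134, -0.0, -0.0]
wrist_force: [0.2, 0.6, -2.9]
finger_gap: 0.168
gripper_force: 50.0
```

>>> jog_arm(commands=[0, 0, -2, 0, 255, 0, 0, -2, 0, 255, 0, 0, -2, 0, 160, 0, 0, -2, 0, 160, 0, 0, -2, 0, 110, 0, 0, -2, 0, 110, 0, 0, 40, 0, 110, 0, 0, 90, 0, 110, 0, 0, 130, 0, 110, 0, 0, 130, 0, 110])

```text
time_s: 41.9
ee_pos: [0.5038, -0.4727, 0.3667]
ee_rot: [0.991, -0.134, 0.005, 0.005]
wrist_force: [0.8, -0.4, -0.3]
finger_gap: 0.571
gripper_force: 0.0
```

>>> jog_arm(commands=[-30, 200, 0, 0, 255, -30, 200, 0, 0, 255, -30, 200, 0, 0, 255, -30, 200, 0, 0, 255, -30, 200, 0, 0, 255, -30, 200, 0, 0, 255])

```text
time_s: 42.5
ee_pos: [0.4732, -0.2711, 0.3589]
ee_rot: [0.991, -0.133, 0.0, 0.0]
wrist_force: [0.3, -0.4, 0.1]
finger_gap: -0.003
gripper_force: 0.0
```

```bash
for a in "yellow 3" "green 2" "blue 1" "orange 0"; do python3 tilt.py $a; done
python3 - <<'E'
from h import *
V={n:grab(n) for n in("scene","top")}
for n in V:
    I=cloud(n,*V[n]);P=I.reshape(-1,3);P=P[~np.isnan(P[:,0])];e=P[:,:2]-[.5047,-.4688];a=np.array([np.cos(np.radians(-16.9)),np.sin(np.radians(-16.9))]);s=e@a;t=e@[-a[1],a[0]]
    for lo,hi in((-.09,-.06),(-.03,.03),(.06,.09)):
        j=(s>lo)&(s<hi)&(P[:,2]>.045)&(P[:,2]<.08)&(abs(t)<.04);print(n,lo,j.sum(),np.round(1000*np.percentile(t[j],[3,50,97]),1),np.round(1000*np.percentile(P[j,2],[5,50,95]),1))
    m=mask(V[n][0],"red",150);Q=I[m];Q=Q[(Q[:,2]>.08)&(Q[:,2]<.12)&(Q[:,0]>.5)&(abs(Q[:,1])<.2)]
    if len(Q): print("knob",Q.mean(0).round(4),Q[:,2].max().round(4),(Q.min(0)).round(3),Q.max(0).round(3))
    K=I.reshape(-1,3);K=K[(K[:,2]>.018)&(K[:,2]<.03)&(abs(K[:,0]-.67)<.09)&(abs(K[:,1]-.03)<.07)]
    print("base",cv2.minAreaRect((K[:,:2]*1000).astype(np.float32)))
a=cv2.resize(V["scene"][0][140:320,120:400],(800,514));cv2.imwrite('pics/s7.png',a)
E
```

```text
[[25, 96], [35, 105], [45, 112], [55, 122], [65, 129], [75, 138], [85, 147], [95, 146], [105, 134], [115, 121], [125, 111]]
tilt deg 40.1
[[35, 102], [65, 131], [85, 148], [95, 145], [105, 133], [115, 121], [125, 111]]
tilt deg 42.8
[[35, 105], [45, 114], [55, 123], [65, 132], [75, 138], [85, 148], [95, 146], [105, 134], [115, 122], [125, 111]]
tilt deg 40.2
[[35, 105], [45, 112], [55, 120], [65, 127], [75, 136], [85, 147], [95, 145], [105, 135], [115, 121], [125, 110]]
tilt deg 39.6
scene -0.09 33 [-12.1   1.1   5.1] [53.5 61.6 66. ]
scene -0.03 101 [-9.2  2.7  8.9] [53.  61.9 65.1]
scene 0.06 45 [-7.8  4.6  9.6] [54.  57.3 63.8]
knob [0.6575 0.0501 0.1002] 0.1077 [0.646 0.037 0.088] [0.665 0.059 0.108]
base ((689.4966430664062, 38.04367446899414), (51.29685592651367, 70.21683502197266), 78.64704895019531)
top -0.09 5 [0.3 1.4 2.9] [50.5 57.2 58.3]Traceback (most recent call last):
  File "<stdin>", line 6, in <module>
    return _quantile_unchecked(
        a, q, axis, out, overwrite_input, method, keepdims, weights)
    return _ureduce(a,
                    func=_quantile_ureduce_func,
    ...<5 lines>...
                    overwrite_input=overwrite_input,
                    method=method)
    r = func(a, **kwargs)
    result = _quantile(arr,
                       quantiles=q,
    ...<2 lines>...
                       out=out,
                       weights=wgt)
    slices_having_nans = np.isnan(arr[-1, ...])
                                  ~~~^^^^^^^^^
IndexError: index -1 is out of bounds for axis 0 with size 0
```

>>> jog_arm(commands=[134, 326, 0, 3, 255, 134, 326, 0, 3, 255, 134, 326, 0, 3, 255, 134, 326, 0, 3, 255, 134, 326, 0, 3, 255, 134, 326, 0, 3, 255, 134, 326, 0, 3, 255, 134, 326, 0, 3, 255, 134, 326, 0, 3, 255, 134, 326, 0, 3, 255])

```text
time_s: 43.8
ee_pos: [0.6072, 0.0527, 0.3583]
ee_rot: [0.994, -0.109, -0.0, 0.0]
wrist_force: [0.1, 0.3, 0.1]
finger_gap: 0.001
gripper_force: 0.0
```

Run:
```python
from h import *
V={n:grab(n) for n in("scene","top")}
for n in V:
    I=cloud(n,*V[n]);P=I.reshape(-1,3);P=P[~np.isnan(P[:,0])];e=P[:,:2]-[.5047,-.4688];a=np.array([np.cos(np.radians(-16.9)),np.sin(np.radians(-16.9))]);s=e@a;t=e@[-a[1],a[0]]
    for lo,hi in((-.09,-.06),(-.03,.03),(.06,.09)):
        j=(s>lo)&(s<hi)&(P[:,2]>.045)&(P[:,2]<.08)&(abs(t)<.04)
        if j.any():print(n,lo,j.sum(),np.round(1000*np.percentile(t[j],[3,50,97]),1),np.round(1000*np.percentile(P[j,2],[5,50,95]),1))
a=cv2.resize(V["scene"][0][140:320,120:480],(800,400));cv2.imwrite('pics/s7.png',a)
```

```text
scene -0.09 33 [-11.    1.1   6.5] [52.7 62.2 65.7]
scene -0.03 100 [-10.5   3.3   8.9] [54.1 62.  65.3]
scene 0.06 45 [-8.2  3.3  9.9] [52.4 56.8 63.9]
top -0.09 66 [-12.1  -3.6   3.8] [55.8 60.5 65.3]
top -0.03 177 [-9.7 -0.9  5.5] [54.3 61.2 64.4]
top 0.06 77 [-7.8  1.   8.2] [51.8 55.7 64.5]
```

View pics/s7.png

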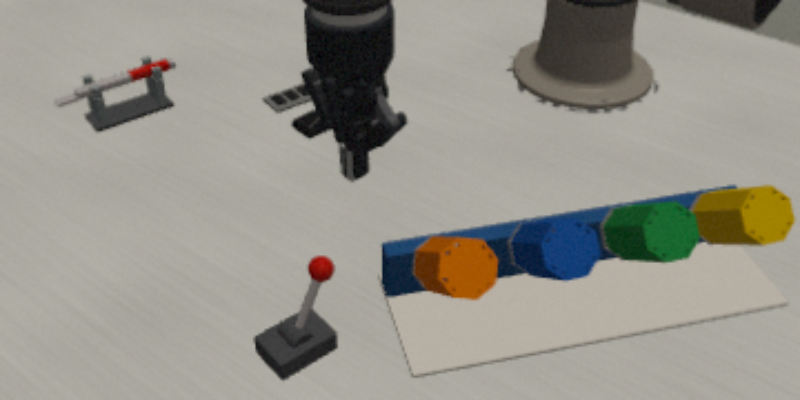

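>>> jog_arm(commands=[0, 0, -50, 0, 255, 0, 0, -100, 0, 255, 0, 0, -100, 0, 255, 0, 0, -100, 0, 255, 20, -4, -100, 0, 255, 32, -6, -100, 0, 255, 44, -9, -100, 0, 255, 56, -11, -100, 0, 255, 68, -13, -100, 0, 255, 80, -16, -100, 0, 255, 90, -18, -100, 0, 255, 94, -19, -100, 0, 255])

```text
time_s: 45.1
ee_pos: [0.7022, 0.0342, 0.2625]
ee_rot: [0.994, -0.108, 0.002, -0.0]
wrist_force: [-6.9, 1.8, 4.5]
finger_gap: -0.001
gripper_force: 4.0
```

>>> jog_arm(commands=[2, 0, 0, 0, 255, 4, -1, 0, 0, 255, 4, -1, 0, 0, 255])

```text
time_s: 45.4
ee_pos: [0.7039, 0.0342, 0.2618]
ee_rot: [0.994, -0.108, -0.002, -0.0]
wrist_force: [-11.6, 1.9, 9.3]
finger_gap: 0.003
gripper_force: 6.3
```

Run:
```python
from h import *
p,d=grab("scene");I=cloud("scene",p,d);m=mask(p,"red",150);Q=I[m];Q=Q[(Q[:,2]>.07)&(Q[:,2]<.12)&(Q[:,0]>.5)&(abs(Q[:,1])<.2)]
print("knob",len(Q),Q.mean(0).round(4))
```

```text
knob 104 [0.7295 0.0339 0.0994]
```

>>> jog_arm(commands=[-30, 6, 0, 0, 255, -70, 15, 0, 0, 255, -90, 19, 40, 0, 255, -90, 19, 90, 0, 255, -90, 19, 120, 0, 255, -90, 19, 120, 0, 255])

```text
time_s: 46.05
ee_pos: [0.6155, 0.0528, 0.3871]
ee_rot: [0.994, -0.108, 0.007, -0.0]
wrist_force: [-0.1, 0.1, 0.9]
finger_gap: 0.0
gripper_force: 0.0
```

```bash
for a in "yellow 3" "green 2" "blue 1" "orange 0"; do python3 tilt.py $a; done
python3 - <<'E'
from h import *
p,d=grab("scene");I=cloud("scene",p,d);m=mask(p,"red",150);Q=I[m];Q=Q[(Q[:,2]>.07)&(Q[:,2]<.12)&(Q[:,0]>.5)&(abs(Q[:,1])<.2)]
print("knob",len(Q),Q.mean(0).round(4))
cv2.imwrite('pics/s8.png',cv2.resize(p[140:320,120:480],(800,400)))
E
```

```text
[[35, 104], [45, 114], [55, 122], [65, 129], [75, 136], [85, 148], [95, 145], [105, 134], [115, 122], [125, 111]]
tilt deg 39.8
[[25, 97], [35, 105], [65, 130], [75, 140], [85, 147], [95, 146], [105, 134], [115, 121], [125, 111]]
tilt deg 40.3
[[35, 105], [45, 115], [55, 122], [65, 131], [75, 137], [85, 148], [95, 146], [105, 134], [115, 121], [125, 112]]
tilt deg 39.5
[[25, 97], [35, 105], [45, 113], [55, 120], [65, 129], [75, 138], [85, 147], [95, 145], [105, 133], [115, 122], [125, 111]]
tilt deg 39.5
knob 101 [0.7293 0.0336 0.0996]
```

View pics/s8.png

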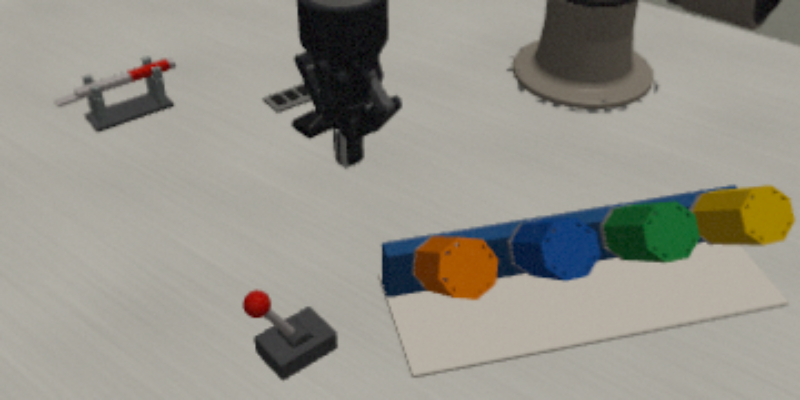

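```bash
python3 -c "
from cell import job_done
print(job_done())"
```

```text
the job is handed in; nothing more can be done
None
```

The job is handed in: all four cups hang fully home on their pegs, the pry bar lies in both cradle notches, and the blower lever was pushed fully over last. The cylinder, pad and fob shell were not touched.

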